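# Send the arched plaque down the rocker chute

## Task

Take the round-topped fired-clay plaque out of the grooved rack (the little easel is there to rest it on while you change your grip) and set it gently, lying flat on its back with the relief upwards, on the level tray of the rocker chute, far enough past the axle that its own weight tips the tray and sends it down the slide to the end stop. Let the plaque do the tipping: do not push the tray down yourself. Leave the square plaques, the bells, the mould, the brush and the tool pot where they are.

Things in the scene. Friction and masses are not known exactly. Their poses are not given: they have to be found in the camera images.
- plaque: Round-topped plaque of brown fired clay, about 170 g: 15 thick (its x), 64 wide (y), 100 tall (z) mm; straight sides to z = 68, then a half-round top of radius 32. Origin: middle of its lower edge, mid-thickness. The relief is on the face towards its -x. It starts upright in one of the rack's three grooves, its axes parallel to the rack's, so the relief looks to the robot's side.
- plaque_mid (a point): Centre of mass of the plaque: on its mid-plane, 47 mm from the lower edge.
- rack: Fixed wooden plate rack, 172 x 104 x 84 mm, origin under its centre. Base 12 mm thick; three upright grooves at x = -48, 0, 48 mm. Cheeks (84 mm high, inner faces y = +-34.5) and groove ribs (18 mm apart, reaching in to y = +-26.5, 78 mm high) cover the plaques' side edges, so only the tops stand free, about 33 mm from the next plaque.
- easel: Small fixed wooden easel, a place to rest a plaque; its front (-x) faces the robot's side. Base 100 x 72 mm; origin under the base's centre, on the table. Its low back board, 44 mm wide, leans back 40 degrees from upright towards +x; a plaque stood on it with its back to the board reaches 10 mm past the board on either side and about half its height above it.
- rocker: Rocker chute: fixed wooden stand, tipping aluminium tray and fixed slide, running along its +x. Origin on the table under the tray's axle. Tray, level when empty: floor at z = 167 mm, from x = -110 to 130 mm, 130 mm wide inside, side lips 13 mm high. Uprights at y = +-83 mm reach z = 168; a damper sticks out to y = 109. Tray and slide are slippery (friction about 0.2).
- tray (a joint): Angle of the tray about its axle (along y, z = 155 mm): 0 level, held so by a weight under its tail; 0.34 rad fully tipped, +x end down at the slide. Damped, it tips in about half a second. It stays level if the plaque's centre is under about 20 mm past the axle; 40 to 70 mm tips it and the plaque slides off. Emptied, it swings back to 0 in one or two seconds.
- load_spot (a point): Point on the level tray's floor 50 mm past the axle, mid-width: a good place for the plaque's centre. Beyond the tray, the slide starts at x = 135, z = 116 mm (rocker's frame) and falls 17 degrees over 190 mm to its padded end stop at x = 313 mm; 132 mm wide inside.
- square_a: Square-topped plaque in the rack, same clay, 15 x 64 x 86 mm, origin at the middle of its lower edge. Bystander.
- square_b: A second square-topped plaque like square_a. Bystander.
- bell_a: Clay bell (dome), 58 mm across, 51 mm high, loose on the ware board (two more bells there are stuck fast); origin under its centre. Bystander.
- bell_b: Clay bell like bell_a, standing on the table beyond the easel. Bystander.
- bell_c: Clay bell like bell_a, standing on the table nearer the robot. Bystander.
- mould: Two-part plaster mould, a cream block 60 x 56 x 49 mm; origin under its centre. Bystander.
- brush: Flat brush lying on the table, 150 mm long along its x, 42 mm wide, 20 mm high; origin under its middle. Bystander.
- tool_pot: Stoneware pot 60 mm across, 70 mm high, with tools standing up to 140 mm; origin under its centre. Bystander.
- easel_seat (a point): Middle of the line where the easel's board meets its ledge at a right angle: x = 0, y = 0, z = 34 mm in the easel's frame. From here the board's face goes up 52 mm along (0.643, 0, 0.766), and the ledge 23 mm out along (-0.766, 0, 0.643), 70 mm wide, with a 5 mm high lip whose inside is 18 mm from the board.

How it is judged:
By the outcome, as a careful person would: the job done as asked, in the order asked, and still so for the second after the job is handed in, with the robot touching nothing.
It also fails if it takes over 61 s, if anything falls off the work surface, if the arm or the gripper's body presses on something with over 40 N, if the wrist force passes 120 N, or if a joint passes its speed limit or range.

## Robot

A 7-joint arm with a two-finger parallel gripper is mounted at the origin on the work surface. World frame = base frame: x ahead of the robot, y to its left, z up, the work surface at z = 0. Lengths are in m, angles in rad, forces in N, time in s.
With the tool pointing down it reaches from about 0.425 to 0.95 m from the base axis. Payload 16.7 kg.
Tool frame: the origin (TCP) lies midway between the tips of the shut fingers; the grasp point (between the pads) lies 19 mm behind it; z points along the fingers, y is the line along which they close (so a half turn about z gives the same grasp; the last joint's range is limited). The gripper opens to 94 mm and grips with 3 to 60 N. Pads are 16 mm wide; open, the fingers measure 119 mm over their backs; the gripper's body (75 mm by 177 mm) begins 78 mm behind the grasp point.
Start: joints at [-1.409, 0.426, 0.074, 1.606, -0.034, 1.111, -0.067], TCP at [0.207, 0.642, 0.205] pointing down, gripper open.
Joint ranges: [-2.85, 2.85], [-0.5, 2.14], [-1.23, 1.37], [0.21, 2.46], [-1.02, 4.16], [0.16, 2.05], [-2.73, 2.73]. Speed limits (rad/s): [1.89, 1.89, 2.39, 2.39, 3.01, 3.01, 3.01].

## Interface

Orientations are given as [roll, pitch, yaw] about the fixed x, y, z axes, in that order (R = Rz(yaw) Ry(pitch) Rx(roll)).
In Python, from plant import manip gives the robot as it stands.
- The arm moves only by the shell command python3 shift.py 'ROWS'. ROWS is a JSON list of rows, 1 to 10 of them, each of 5 numbers: dx, dy, dz in m, then a turn about the tool's z in rad, then the opening from 0.0 (shut) to 1.0 (fully open); each row shifts and turns the commanded pose from where the row before left it, along the tool's axes as they then stand; what a row does not reach is not made up. A row lasts 1/8 s, in which the tool goes at most 0.0625 m and 0.188 rad, less where a joint would pass 70% of its speed; a pose out of reach is approached as far as the arm can. The fingers move at their own pace and stop on an object; the grip force is fixed at half the most. Time passes only in rows, so rows that do not move let the fingers close. It prints the time, the measured TCP pose, the force, the opening and the grip force at its end.
- manip.sense(): the state, without advancing time (a new reading comes with each control period).
- manip.grab_frame(name): name is "scene" or "side" or "wrist"; returns the picture (384x512x3 uint8, red, green, blue); there is no depth.
- manip.calibration(name): a dict with "fovy" (degrees; the focal length in pixels is half the picture's height over the tangent of half this angle, whatever the lens; pixels are square), "cx", "cy" (the principal point, pixels), "R" (3x3) and "t" (3): a world point X has camera coordinates R X + t; the wrist camera has in their place "T_tool_cam" (4x4, takes a point from camera to tool coordinates, whose origin is the TCP and whose axes are the flange's). Camera axes: x right, y down, z forward; pixel columns grow to the right and rows downward; lengths in m; the calibration is good to about 2 mm. A picture is of the moment at which its call begins: read the wrist's pose just before it. calibration takes no time and is no camera call.
- manip.sign_off(): hands the job in; it is judged then, once.
The state is a dict: "clock": time; "q": joint angles; "qd": joint speeds; "joint_torque": joint torques, N m; "ee_pos": TCP position; "orientation": TCP orientation; "wrist_force": force on the tool from outside, world axes, zero at the start; "wrist_torque": the same for the moment, N m; "gripper_width": opening from 0.0 (shut) to 1.0 (fully open); "gripper_force": force on a finger pad.
Only numpy, scipy, OpenCV 4.12 (cv2) and the standard library are available. Lean on these libraries where they do the work, as an engineer would, in place of code of your own. Each camera call takes 0.05 s, during which the arm holds its last target. There are 200 camera calls.

## Working session

There is one attempt and no reset: what is moved stays moved. The work goes in short steps, Python scripts to look and compute and a shell command to move; the robot and the scene stay as the last step left them, time stands still between calls to the robot, and variables do not carry over. Pictures are saved under pics/ and viewed, at most 10 in all, crops included, and the job is handed in when it is done.

```bash
ls; mkdir -p pics
python3 - <<'E'
from plant import manip
import cv2,json
s=manip.sense();print(s)
for n in("scene","side","wrist"):
    im=manip.grab_frame(n);cv2.imwrite(f"pics/{n}0.png",im[...,::-1]);c=manip.calibration(n);print(n,c)
E
```

```text
pics
plant.py
shift.py
{'clock': 0.0, 'q': array([-1.4084963 ,  0.42673698,  0.07382174,  1.60663768, -0.03412476,
        1.11079845, -0.06708402]), 'qd': array([-0.00054611,  0.0017514 ,  0.00123937,  0.00352158,  0.00097603,
        0.00141232, -0.00054357]), 'joint_torque': array([-1.90964570e-04, -9.35803771e+01,  3.66672076e+00, -4.54195368e+01,
       -4.88353462e-02,  2.02757627e-02,  1.05478949e-05]), 'ee_pos': array([0.2069365 , 0.64201347, 0.20475789]), 'orientation': array([-3.14027202e+00,  6.43002935e-05,  2.82979159e+00]), 'wrist_force': array([-0.02957065, -0.36313401, -0.01960698]), 'wrist_torque': array([0.01897589, 0.03521088, 0.03635645]), 'gripper_force': 0.0, 'gripper_width': 1.001054776581417}
scene {'fovy': 55.75141428396649, 'cx': 251.03316692219693, 'cy': 191.02243968985442, 'R': array([[-0.14564158,  0.98933524, -0.00207895],
       [ 0.75724504,  0.1101224 , -0.64378025],
       [-0.63668554, -0.09533545, -0.7652076 ]]), 't': array([ 0.09425585, -0.35438146,  1.5099794 ])}
side {'fovy': 43.77036743583, 'cx': 262.59895302396103, 'cy': 192.11416090274463, 'R': array([[ 0.99646913, -0.08283993,  0.01366794],
       [-0.03950128, -0.60621176, -0.79432169],
       [ 0.07408722,  0.79097715, -0.60734359]]), 't': array([-0.56960166,  0.11521021,  1.26791558])}
wrist {'fovy': 65.8737970907405, 'cx': 259.5692488265472, 'cy': 189.88717539893932, 'T_tool_cam': array([[ 1.65703493e-04, -9.61059509e-01, -2.76341444e-01,
         8.02094309e-02],
       [ 9.99999935e-01,  2.47765065e-04, -2.62043539e-04,
        -1.43838741e-04],
       [ 3.20307191e-04, -2.76341383e-01,  9.61059487e-01,
        -1.78682254e-01],
       [ 0.00000000e+00,  0.00000000e+00,  0.00000000e+00,
         1.00000000e+00]])}
```
Lens distortion? "whatever the lens" — maybe distortion. View.

View pics/scene0.png

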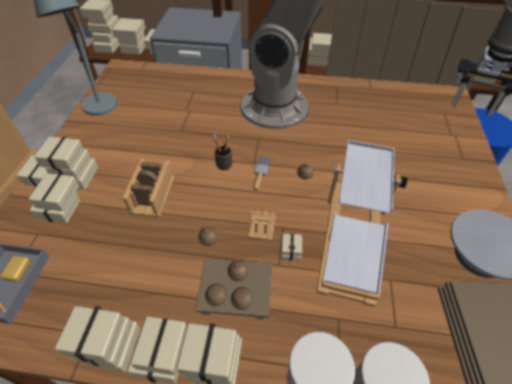

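View pics/side0.png

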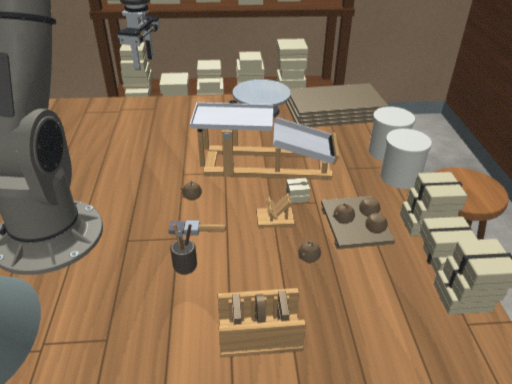

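Run:
```python
import cv2,numpy as np
s=cv2.imread("pics/scene0.png");d=cv2.imread("pics/side0.png")
def c(im,x,y,w,h,f):
    o=cv2.resize(im[y:y+h,x:x+w],None,fx=f,fy=f,interpolation=cv2.INTER_CUBIC)
    cv2.putText(o,f"{x},{y} x{f}",(3,12),0,.4,(0,0,255),1);return o
A=np.zeros((600,800,3),np.uint8)
def put(o,x,y):A[y:y+o.shape[0],x:x+o.shape[1]]=o
put(c(s,115,150,66,75,4),0,0);put(c(s,235,200,75,75,4),265,0);put(c(d,210,280,100,75,4),0,300);put(c(d,250,175,75,60,4),400,300)
put(c(s,310,130,115,175,1.5),570,0) if 0 else None
cv2.imwrite("pics/c1.png",A)
B=np.zeros((600,800,3),np.uint8);A=B
put(c(s,312,132,110,174,3),0,0);put(c(d,185,95,155,90,3),335,0)
cv2.imwrite("pics/c2.png",A)
```

View pics/c1.png

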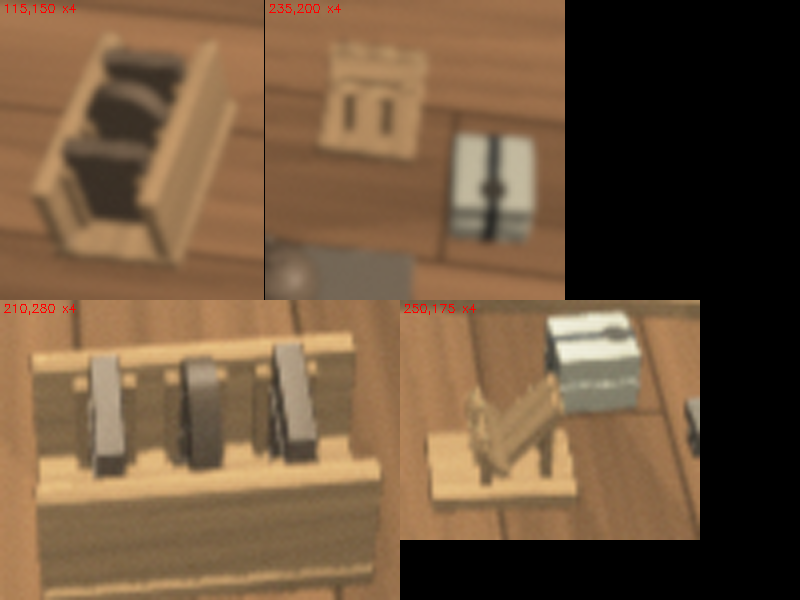

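View pics/c2.png

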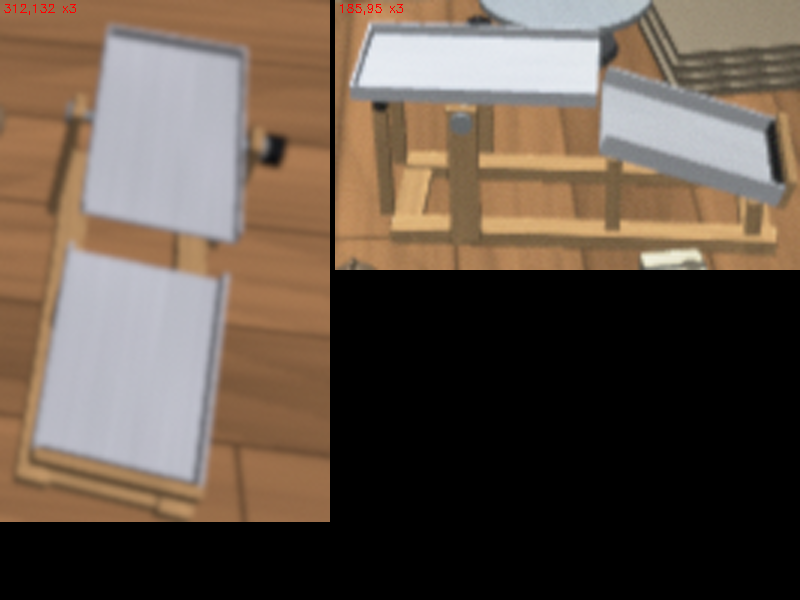

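```bash
cat > h.py <<'E'
import numpy as np, cv2
from plant import manip
from scipy.spatial.transform import Rotation as Ro
def cam(n,pose=None):
    c=manip.calibration(n);f=192/np.tan(np.radians(c["fovy"]/2))
    K=np.array([[f,0,c["cx"]],[0,f,c["cy"]],[0,0,1]])
    if n!="wrist": return K,np.array(c["R"]),np.array(c["t"])
    p,o=pose;T=np.eye(4);T[:3,:3]=Ro.from_euler("xyz",o).as_matrix();T[:3,3]=p
    W=np.linalg.inv(T@np.array(c["T_tool_cam"]));return K,W[:3,:3],W[:3,3]
def tri(views): # [(cam,(u,v))...]
    A=[];b=[]
    for (K,R,t),uv in views:
        d=R.T@np.linalg.inv(K)@[*uv,1];d/=np.linalg.norm(d);c=-R.T@t;P=np.eye(3)-np.outer(d,d);A.append(P);b.append(P@c)
    return np.linalg.lstsq(np.vstack(A),np.hstack(b),rcond=None)[0]
def atz(C,uv,z):
    K,R,t=C;d=R.T@np.linalg.inv(K)@[*uv,1];c=-R.T@t;return c+d*(z-c[2])/d[2]
def proj(C,X):
    K,R,t=C;p=(R@np.atleast_2d(X).T).T+t;p=p@K.T;return p[:,:2]/p[:,2:]
E
python3 - <<'E'
from h import *
np.set_printoptions(precision=4,suppress=True)
S=cam("scene");D=cam("side")
s=lambda x,y:(115+x/4,150+y/4)
d=lambda x,y:(210+x/4,280+(y-300)/4)
print("cheek L(y-) ends",atz(S,s(110,38),.084),atz(S,s(35,188),.084));print("cheek R",atz(S,s(213,42),.084),atz(S,s(142,200),.084))
print("side y+ cheek",atz(D,d(33,357),.084),atz(D,d(355,338),.084),"y-",atz(D,d(40,500),.084),atz(D,d(380,480),.084))
print("plaq top tri",tri([(S,s(135,92)),(D,d(200,360))]))
e=lambda x,y:(235+(x-265)/4,200+y/4); de=lambda x,y:(250+(x-400)/4,175+(y-300)/4)
print("easel base scene",atz(S,e(320,150),.012),atz(S,e(413,160),.012));print("side base",atz(D,de(432,500),0),atz(D,de(575,497),0),atz(D,de(428,434),.012))
print("board top",atz(S,e(333,42),.074),atz(S,e(425,52),.074), tri([(S,e(425,52)),(D,de(553,380))]))
r=lambda x,y:(312+x/3,132+y/3);dr=lambda x,y:(185+(x-335)/3,95+y/3)
for n,a,b in (("-x-y",(107,25),(352,90)),("-x+y",(247,45),(375,25)),("+x-y",(83,213),(597,97)),("+x+y",(237,240),(602,32))):
    print("tray",n,tri([(S,r(*a)),(D,dr(*b))]),atz(S,r(*a),.18))
E
```

```text
cheek L(y-) ends [ 0.4592 -0.3872  0.084 ] [ 0.6197 -0.3896  0.084 ]
cheek R [ 0.4515 -0.3022  0.084 ] [ 0.6193 -0.3064  0.084 ]
side y+ cheek [ 0.4512 -0.3051  0.084 ] [ 0.6228 -0.3042  0.084 ] y- [ 0.4537 -0.3957  0.084 ] [ 0.6221 -0.3961  0.084 ]
plaq top tri [ 0.5366 -0.3344  0.1092]
easel base scene [ 0.6615 -0.0047  0.012 ] [0.6602 0.0647 0.012 ]
side base [0.5593 0.0046 0.    ] [0.6579 0.0011 0.    ] [0.5607 0.0614 0.012 ]
board top [ 0.6069 -0.0029  0.074 ] [0.6063 0.065  0.074 ] [0.6311 0.0553 0.0786]
tray -x-y [0.3791 0.2581 0.1773] [0.3795 0.2586 0.18  ]
tray -x+y [0.3969 0.3926 0.1809] [0.3894 0.396  0.18  ]
tray +x-y [0.6188 0.235  0.1711] [0.6287 0.2321 0.18  ]
tray +x+y [0.6356 0.3637 0.176 ] [0.6394 0.3619 0.18  ]
```

```bash
python3 shift.py '[[0,0,-0.05,0.18,0.5],[0,0,-0.05,0.18,0.5],[0,0,0,0.18,0.4],[0,0,0,0.18,0.4],[0,0,0,0.18,0.4],[0,0,0,0.18,0.4],[0,0,0,0.179,0.4]]'; python3 shift.py '[[-0.048,0.034,0,0,0.4],[-0.048,0.034,0,0,0.4],[-0.048,0.034,0,0,0.4],[-0.048,0.034,0,0,0.4],[-0.048,0.034,0,0,0.4],[-0.048,0.034,0,0,0.4],[-0.048,0.034,0,0,0.4],[-0.048,0.034,0,0,0.4],[-0.048,0.034,0,0,0.4],[-0.048,0.034,0,0,0.4]]'
```

```text
clock: 1.02
ee_pos: [0.207, 0.6423, 0.3052]
orientation: [-3.141, 0.001, 1.565]
wrist_force: [-0.6, 0.5, -0.2]
gripper_width: 0.398
gripper_force: 0.0
clock: 2.28
ee_pos: [0.5478, 0.1608, 0.3056]
orientation: [3.142, -0.0, 1.571]
wrist_force: [-1.3, 0.6, 0.4]
gripper_width: 0.398
gripper_force: 0.0
```

```bash
cat >> h.py <<'E'
def snap(name):
    import pickle
    s=manip.sense();im=manip.grab_frame("wrist");cv2.imwrite(f"pics/{name}.png",im[...,::-1])
    pickle.dump((s["ee_pos"],s["orientation"]),open(f"pics/{name}.pkl","wb"));print(name,s["clock"],s["ee_pos"],s["orientation"])
def wcam(name):
    import pickle
    return cam("wrist",pickle.load(open(f"pics/{name}.pkl","rb")))
E
python3 shift.py '[[-0.045,0.033,0,0,0.4],[-0.045,0.033,0,0,0.4],[0,0,0,0,0.4]]';python3 -c "
from h import *
snap('e1')"
python3 shift.py '[[-0.05,0.0,0,0,0.4],[-0.05,0.0,0,0,0.4],[0,0,0,0,0.4]]';python3 -c "
from h import *
snap('e2')"
python3 shift.py '[[-0.0525,-0.0155,0,0,0.4],[-0.0525,-0.0155,0,0,0.4],[-0.0525,-0.0155,0,0,0.4],[-0.0525,-0.0155,0,0,0.4],[-0.03,-0.0155,0,0,0.4],[0,0,0,0,0.4]]';python3 -c "
from h import *
snap('r1')"
python3 shift.py '[[-0.04,0,0,0,0.4],[-0.04,0,0,0,0.4],[0,0,0,0,0.4]]';python3 -c "
from h import *
snap('r2')
A=np.hstack([cv2.imread('pics/r1.png')[:,56:456],cv2.imread('pics/r2.png')[:,56:456]])
cv2.imwrite('pics/r12.png',A)
A=np.hstack([cv2.imread('pics/e1.png')[:,56:456],cv2.imread('pics/e2.png')[:,56:456]])
cv2.imwrite('pics/e12.png',A)"
```

```text
clock: 2.65
ee_pos: [0.6144, 0.0677, 0.3052]
orientation: [3.141, 0.002, 1.565]
wrist_force: [-0.5, -0.4, -0.2]
gripper_width: 0.4
gripper_force: 0.0
e1 2.65 [0.61438303 0.06771799 0.30518459] [3.14146030e+00 2.14602375e-03 1.56456897e+00]
clock: 3.08
ee_pos: [0.6123, -0.0306, 0.3058]
orientation: [3.141, 0.0, 1.567]
wrist_force: [-0.4, 0.2, -0.3]
gripper_width: 0.398
gripper_force: 0.0
e2 3.075 [ 0.61230883 -0.03063405  0.3058364 ] [3.14131986e+00 2.61942036e-04 1.56656021e+00]
clock: 3.88
ee_pos: [0.5348, -0.2682, 0.3056]
orientation: [3.142, -0.0, 1.569]
wrist_force: [-0.2, 0.4, 0.3]
gripper_width: 0.404
gripper_force: 0.0
r1 3.875 [ 0.53479025 -0.26822552  0.30558518] [ 3.14153955e+00 -1.97012350e-04  1.56900093e+00]
clock: 4.3
ee_pos: [0.536, -0.348, 0.305]
orientation: [-3.141, 0.001, 1.57]
wrist_force: [1.1, 0.6, -0.2]
gripper_width: 0.402
gripper_force: 0.0
r2 4.3 [ 0.53604494 -0.34798311  0.30501397] [-3.14070469e+00  5.74058185e-04  1.57035893e+00]
```

View pics/r12.png

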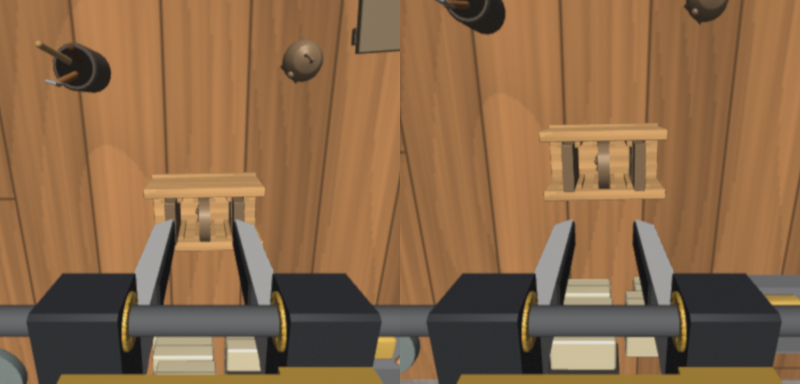

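View pics/e12.png

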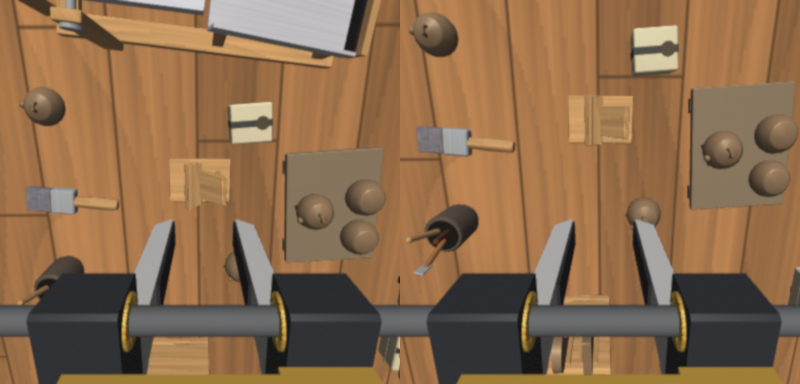

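Run:
```python
import cv2,numpy as np
A=np.zeros((600,800,3),np.uint8)
def put(n,x,y,w,h,f,X,Y):
    o=cv2.resize(cv2.imread(f"pics/{n}.png")[y:y+h,x:x+w],None,fx=f,fy=f,interpolation=cv2.INTER_CUBIC);A[Y:Y+h*f,X:X+w*f]=o
put("r2",190,115,133,90,3,0,0);put("r1",190,165,133,90,3,400,0)
put("e1",215,150,80,65,5,0,280);put("e2",215,85,80,65,5,400,280)
cv2.imwrite("pics/c3.png",A)
```

```text
Traceback (most recent call last):
ValueError: could not broadcast input array from shape (325,400,3) into shape (320,400,3)
```

Run:
```python
import cv2,numpy as np
A=np.zeros((600,800,3),np.uint8)
def put(n,x,y,w,h,f,X,Y):
    o=cv2.resize(cv2.imread(f"pics/{n}.png")[y:y+h,x:x+w],None,fx=f,fy=f,interpolation=cv2.INTER_CUBIC);A[Y:Y+h*f,X:X+w*f]=o
put("r2",190,115,133,90,3,0,0);put("r1",190,165,133,90,3,400,0)
put("e1",215,150,80,64,5,0,280);put("e2",215,85,80,64,5,400,280)
cv2.imwrite("pics/c3.png",A)
```

```text
(no output)
```

View pics/c3.png

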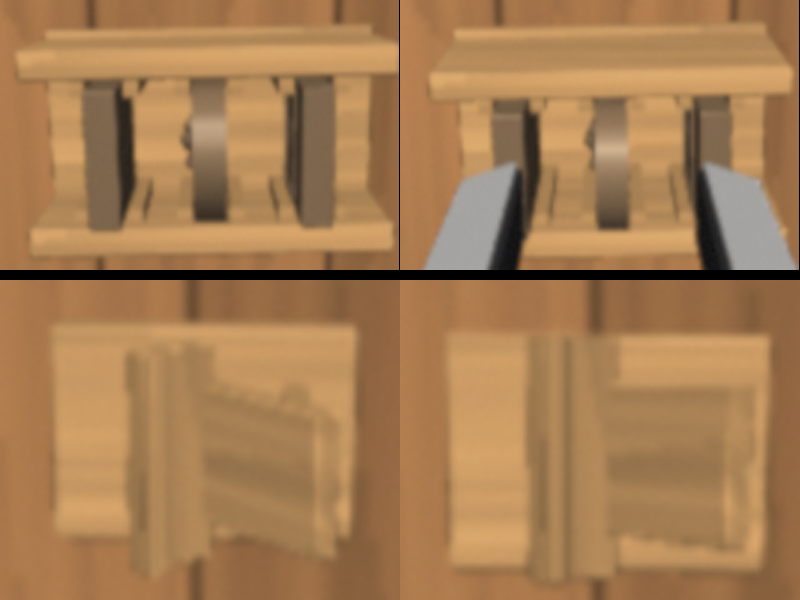

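Run:
```python
from h import *
np.set_printoptions(precision=4,suppress=True)
R2=wcam("r2");R1=wcam("r1");E1=wcam("e1");E2=wcam("e2")
r2=lambda x,y:(190+x/3,115+y/3);r1=lambda x,y:(190+(x-400)/3,165+y/3)
e1=lambda x,y:(215+x/5,150+(y-280)/5);e2=lambda x,y:(215+(x-400)/5,85+(y-280)/5)
print("plaque mid r2",atz(R2,r2(209,130),.108),"r1",atz(R1,r1(612,150),.108), "ends",atz(R2,r2(209,82),.09),atz(R2,r2(210,220),.09))
print("plaque edges",atz(R2,r2(192,130),.11),atz(R2,r2(227,130),.11),atz(R1,r1(597,150),.11),atz(R1,r1(629,150),.11))
print("cheek corners r2",*[atz(R2,r2(*p),.084) for p in((18,53),(397,43),(20,76),(397,69),(32,233),(392,223))])
print("tri cheek corners",tri([(R2,r2(18,53)),(R1,r1(432,70))]),tri([(R2,r2(397,43)),(R1,r1(790,68))]))
print("tri square tops", tri([(R2,r2(88,85)),(R1,r1(493,105))]))
print("easel base e1",*[atz(E1,e1(*p),.012) for p in((52,325),(356,326),(53,535))])
print("e2",*[atz(E2,e2(*p),.012) for p in((447,336),(770,337),(448,568),(765,570))])
print("lip",tri([(E1,e1(152,345)),(E2,e2(550,336))]),"lip2",tri([(E1,e1(152,575)),(E2,e2(552,578))]))
print("board top R",tri([(E1,e1(335,558)),(E2,e2(750,550))]),tri([(E1,e1(312,405)),(E2,e2(727,390))]))
print("seat",tri([(E1,e1(205,350)),(E2,e2(610,336))]),tri([(E1,e1(207,560)),(E2,e2(610,578))]))
```

```text
plaque mid r2 [ 0.5363 -0.3339  0.108 ] r1 [ 0.5365 -0.3316  0.108 ] ends [ 0.5363 -0.3157  0.09  ] [ 0.5367 -0.3789  0.09  ]
plaque edges [ 0.5291 -0.3335  0.11  ] [ 0.5439 -0.3335  0.11  ] [ 0.5297 -0.3308  0.11  ] [ 0.5441 -0.3308  0.11  ]
cheek corners r2 [ 0.4516 -0.3037  0.084 ] [ 0.6193 -0.2993  0.084 ] [ 0.4519 -0.3138  0.084 ] [ 0.6199 -0.3107  0.084 ] [ 0.4532 -0.387   0.084 ] [ 0.6218 -0.3821  0.084 ]
tri cheek corners [ 0.4488 -0.305   0.0688] [ 0.6189 -0.2991  0.0872]
tri square tops [ 0.4812 -0.3177  0.0846]
easel base e1 [0.5596 0.0635 0.012 ] [0.6574 0.0626 0.012 ] [ 0.5572 -0.0076  0.012 ]
e2 [0.5595 0.062  0.012 ] [0.6577 0.0613 0.012 ] [ 0.5572 -0.0082  0.012 ] [ 0.6578 -0.0092  0.012 ]
lip [0.5924 0.0613 0.035 ] lip2 [ 0.5925 -0.0056  0.0574]
board top R [0.6478 0.0034 0.0684] [0.6417 0.0462 0.0525]
seat [0.6093 0.0611 0.0421] [ 0.609  -0.0085  0.0356]
```

```bash
python3 shift.py '[[0,0.0005,0.06,0,0.4],[0,0,0.06,0,0.4],[0,0,0.05,0,0.4],[0,0,0.034,0,0.4],[0,0,0.015,0,0.4],[0,0,0,0,0.4]]';  python3 shift.py '[[0,0,0,0,0.0],[0,0,0,0,0.0],[0,0,0,0,0.0],[0,0,0,0,0.0]]'
```

```text
clock: 5.1
ee_pos: [0.5367, -0.3462, 0.0863]
orientation: [-3.141, -0.001, 1.572]
wrist_force: [-0.1, -0.4, -0.6]
gripper_width: 0.401
gripper_force: 0.0
clock: 5.6
ee_pos: [0.5365, -0.3478, 0.0874]
orientation: [3.14, 0.0, 1.571]
wrist_force: [-0.9, 1.8, 7.8]
gripper_width: 0.157
gripper_force: 30.0
```

```bash
python3 shift.py '[[0,0,-0.01,0,0.0],[0,0,-0.035,0,0.0],[0,0,-0.05,0,0.0],[0,0,-0.03,0,0.0],[0,0,0,0,0.0]]';  python3 shift.py '[[0.03,0.005,0,0,0],[0.05,0.01,0,0,0],[0.06,0.01,0,0,0],[0.06,0.011,0,0,0],[0.06,0.011,0,0,0],[0.06,0.011,0,0,0],[0.04,0.008,0,0,0],[0.0165,0.004,0,0,0],[0,0,0,0,0],[0,0,0,0,0]]'; python3 -c "
from h import *
snap('w1')
for n in ('side','scene'): cv2.imwrite(f'pics/{n}1.png',manip.grab_frame(n)[...,::-1])
a=cv2.imread('pics/side1.png')[120:270,200:350];b=cv2.imread('pics/scene1.png')[170:270,220:320]
cv2.imwrite('pics/c4.png',np.hstack([cv2.resize(a,(400,400)),cv2.resize(b,(400,400))]))
"
```

```text
clock: 6.22
ee_pos: [0.5368, -0.3483, 0.2141]
orientation: [3.138, 0.001, 1.571]
wrist_force: [0.2, 0.2, -3.0]
gripper_width: 0.159
gripper_force: 30.0
clock: 7.48
ee_pos: [0.6056, 0.0269, 0.2113]
orientation: [-3.141, 0.001, 1.569]
wrist_force: [0.1, 0.0, -1.6]
gripper_width: 0.156
gripper_force: 30.0
w1 7.475 [0.60564647 0.02687263 0.21131692] [-3.14117860e+00  6.74826208e-04  1.56857921e+00]
```

View pics/c4.png

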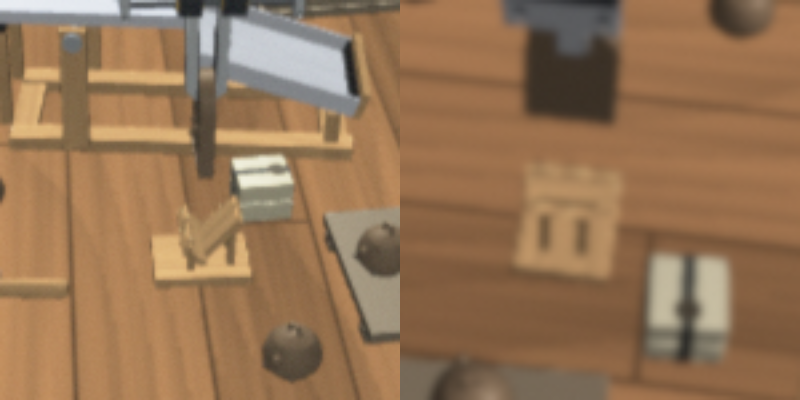

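Run:
```python
from h import *
np.set_printoptions(precision=4,suppress=True)
S=cam("scene");D=cam("side")
s=lambda x,y:(220+(x-400)/4,170+y/4); d=lambda x,y:(200+x/2.667,120+y/2.667)
print(atz(S,s(526,115),.136),atz(S,s(614,122),.136),"bottom z",tri([(D,d(205,177)),(S,s(527,115))]))
print("sideplaq",atz(D,d(197,178),.136),atz(D,d(213,178),.136),"easel",tri([(D,d(155,280)),(S,s(0,0))])*0,
 "lip tip", tri([(D,d(183,208)),(S,s(525,165))]),"boardtop",tri([(D,d(240,203)),(S,s(527,200))]))
```

```text
[ 0.6127 -0.0035  0.136 ] [0.61   0.0581 0.136 ] bottom z [ 0.608  -0.0022  0.1333]
sideplaq [ 0.5984 -0.0044  0.136 ] [ 0.6138 -0.0054  0.136 ] easel [ 0. -0.  0.] lip tip [0.5985 0.0025 0.0813] boardtop [0.6475 0.0054 0.0912]
```

```bash
python3 shift.py '[[0.002,0.002,0.03,0,0],[0,0.0015,0.035,0,0],[0,0,0.015,0,0],[0,0,0.007,0,0],[0,0,0,0,0],[0,0,0,0,0]]'; python3 shift.py '[[0,0,0.003,0,0],[0,0,0,0,0]]'; python3 shift.py '[[0,0,0.002,0,0],[0,0,0,0,0]]'
```

```text
clock: 8.38
ee_pos: [0.6101, 0.0308, 0.1255]
orientation: [3.14, -0.0, 1.571]
wrist_force: [-0.8, 0.2, -2.1]
gripper_width: 0.154
gripper_force: 30.0
clock: 8.62
ee_pos: [0.6095, 0.031, 0.1216]
orientation: [3.142, -0.0, 1.571]
wrist_force: [0.6, -0.5, -0.7]
gripper_width: 0.16
gripper_force: 30.0
clock: 8.88
ee_pos: [0.609, 0.0308, 0.1194]
orientation: [-3.141, -0.0, 1.571]
wrist_force: [-4.0, -0.7, 2.7]
gripper_width: 0.158
gripper_force: 30.0
```

```bash
python3 shift.py '[[0,0,0,0,0.25],[0,0,0,0,0.25],[0,0.004,0,0,0.26],[0,0.004,0,0,0.26],[0,0.004,0,0,0.27],[0,0.002,0.001,0,0.3],[0,0.002,0.002,0,0.33],[0,0.002,0.002,0,0.36]]'; python3 shift.py '[[0,0.002,0.003,0,0.4],[0,0.002,0.003,0,0.46],[0,0.001,0.003,0,0.52],[0,0.001,0.003,0,0.58],[0,0.001,0.002,0,0.64],[0,0.001,0.002,0,0.7],[0,0.002,0.001,0,0.76],[0,0.002,0,0,0.84],[0,0.002,0,0,0.9],[0,0,0,0,0.9]]'; python3 -c "
from h import *
snap('w2')
for n in ('side','scene'): cv2.imwrite(f'pics/{n}2.png',manip.grab_frame(n)[...,::-1])
a=cv2.imread('pics/side2.png')[160:240,230:310];b=cv2.imread('pics/scene2.png')[180:260,220:300]
cv2.imwrite('pics/c5.png',np.hstack([cv2.resize(a,(400,400),interpolation=2),cv2.resize(b,(400,400),interpolation=2)]))
"
```

```text
clock: 9.88
ee_pos: [0.6277, 0.0309, 0.1143]
orientation: [-3.142, 0.0, 1.571]
wrist_force: [-0.0, -0.4, 0.6]
gripper_width: 0.358
gripper_force: 0.2
clock: 11.12
ee_pos: [0.6417, 0.0308, 0.0975]
orientation: [3.142, 0.0, 1.571]
wrist_force: [0.2, -0.4, -0.3]
gripper_width: 0.903
gripper_force: 0.0
w2 11.125 [0.64167938 0.03082288 0.09748803] [3.14156792e+00 1.16234271e-04 1.57070720e+00]
```

View pics/c5.png

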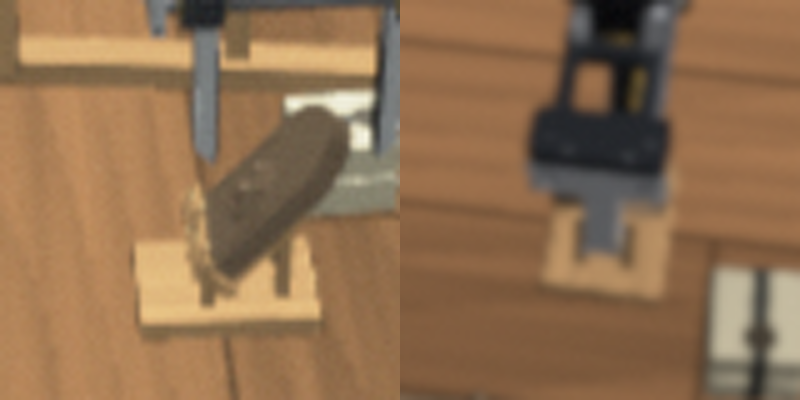

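```bash
python3 shift.py '[[0,0,-0.06,0,0.9],[0,0,-0.04,0,0.9],[0,0,0,-0.18,0.9],[0,0,0,-0.18,0.9],[0,0,0,-0.18,0.9],[0,0,0,-0.18,0.9],[0,0,0,-0.18,0.9],[0,0,0,-0.18,0.9],[0,0,0,-0.18,0.9],[0,0,0,-0.18,0.9]]'; python3 shift.py '[[0,0,0,-0.131,0.9],[0,0,0,0,0.9]]'
python3 - <<'E'
from h import *
np.set_printoptions(precision=3,suppress=True)
snap('w3')
E1=wcam('e1');E2=wcam('e2');R1=wcam('r1')
print("bell_c",atz(E1,(56+44,105),.03),"mould",atz(E1,(56+250,122),.045),"brush ends",atz(E1,(56+28,200),.01),atz(E1,(56+118,204),.01))
print("pot",atz(R1,(56+85,65),.07),atz(R1,(56+80,85),.0),"bell_b",atz(R1,(56+302,60),.03),atz(E2,(56+245,212),.03))
print("spot in r1",proj(R1,[.55,-.17,0])-[56,0])
E
```

```text
clock: 12.52
ee_pos: [0.6414, 0.0308, 0.1975]
orientation: [-3.142, -0.0, 3.017]
wrist_force: [0.7, 0.4, 0.1]
gripper_width: 0.903
gripper_force: 0.0
clock: 12.78
ee_pos: [0.6415, 0.0307, 0.1976]
orientation: [3.141, 0.0, 3.141]
wrist_force: [0.0, -0.4, -0.3]
gripper_width: 0.897
gripper_force: 0.0
w3 12.775 [0.641 0.031 0.198] [3.141 0.    3.141]
bell_c [0.38  0.148 0.03 ] mould [0.682 0.123 0.045] brush ends [ 0.319 -0.005  0.01 ] [ 0.469 -0.013  0.01 ]
pot [ 0.381 -0.138  0.07 ] [ 0.344 -0.158  0.   ] bell_b [ 0.674 -0.127  0.03 ] [ 0.679 -0.119  0.03 ]
spot in r1 [[213.473  92.699]]
```

```bash
python3 shift.py '[[0.0085,0,0.05,0,0.9],[0,0,0.05,0,0.9],[0,0,0.02,0,0.9],[0,0,0.008,0,0.9],[0,0,0,0,0.9],[0,0,0,0,0.6],[0,0,0,0,0.5],[0,0,0,0,0.5],[0,0,0,0,0.5],[0,0,0,0,0.5]]'
```

```text
clock: 14.08
ee_pos: [0.6336, 0.0309, 0.0703]
orientation: [3.141, 0.001, 3.141]
wrist_force: [-1.6, -0.4, 6.5]
gripper_width: 0.679
gripper_force: 30.0
```

```bash
python3 shift.py '[[-0.0032,0,-0.0038,0,0.5],[-0.0064,0,-0.0077,0,0.5],[-0.0096,0,-0.0115,0,0.5],[0,0,-0.03,0,0.5],[0,0,-0.03,0,0.5],[0,0,0,0,0.5],[0,0,0,0,0.5]]'
python3 - <<'E'
from h import *
np.set_printoptions(precision=4,suppress=True)
snap('w4')
for n in ('side','scene'): cv2.imwrite(f'pics/{n}3.png',manip.grab_frame(n)[...,::-1])
E
```

```text
clock: 14.95
ee_pos: [0.6522, 0.031, 0.1522]
orientation: [-3.142, -0.0, -3.141]
wrist_force: [-1.0, 0.3, -1.9]
gripper_width: 0.68
gripper_force: 30.0
w4 14.95 [0.6522 0.031  0.1522] [-3.1416 -0.0003 -3.1413]
```

```bash
python3 shift.py '[[0.03,0.01,0,0,0.5],[0.045,0.015,0,0,0.5],[0.05,0.016,0,0,0.5],[0.042,0.013,0,0,0.5],[0.0155,0.005,0.01,0,0.5],[0,0,0.045,0,0.5],[0,0,0.03,0,0.5],[0,0,0.02,0,0.5],[0,0,0.005,0,0.5],[0,0,0,0,0.5]]'; python3 shift.py '[[0,0,0.003,0,0.5],[0,0,0,0,0.5]]'; python3 shift.py '[[0,0,0.003,0,0.5],[0,0,0,0,0.5]]'
```

```text
clock: 16.35
ee_pos: [0.4697, 0.0897, 0.0425]
orientation: [-3.141, -0.0, -3.142]
wrist_force: [0.1, -0.5, -0.5]
gripper_width: 0.676
gripper_force: 30.0
clock: 16.6
ee_pos: [0.4699, 0.09, 0.0399]
orientation: [3.141, 0.001, -3.141]
wrist_force: [0.7, -0.4, -1.4]
gripper_width: 0.676
gripper_force: 30.0
clock: 16.85
ee_pos: [0.4697, 0.0899, 0.0364]
orientation: [-3.142, -0.0, -3.141]
wrist_force: [-1.1, 0.1, -1.2]
gripper_width: 0.675
gripper_force: 30.0
```

```bash
python3 shift.py '[[0,0,0.003,0,0.5],[0,0,0,0,0.5]]'; python3 shift.py '[[0,0,0.003,0,0.5],[0,0,0,0,0.5]]'
```

```text
clock: 17.1
ee_pos: [0.471, 0.0901, 0.034]
orientation: [3.141, 0.002, -3.142]
wrist_force: [2.7, 0.6, 4.1]
gripper_width: 0.678
gripper_force: 30.0
clock: 17.35
ee_pos: [0.4712, 0.0902, 0.031]
orientation: [3.141, 0.003, -3.142]
wrist_force: [2.7, -0.6, 5.5]
gripper_width: 0.676
gripper_force: 30.0
```

```bash
python3 shift.py '[[-0.005,0,0.002,0,0.5],[-0.005,0,0.003,0,0.5],[-0.003,0,0.004,0,0.5],[-0.0025,0,0.004,0,0.5],[-0.002,0,0.004,0,0.5],[-0.0015,0,0.004,0,0.5],[-0.001,0,0.003,0,0.5],[0,0,0,0,0.5]]'; python3 shift.py '[[-0.0005,0,0.002,0,0.5],[0,0,0,0,0.5]]'; python3 shift.py '[[-0.0005,0,0.001,0,0.5],[0,0,0,0,0.5]]'
```

```text
clock: 18.35
ee_pos: [0.4894, 0.0898, 0.0061]
orientation: [-3.141, -0.001, -3.141]
wrist_force: [0.3, -0.6, -0.5]
gripper_width: 0.677
gripper_force: 30.0
clock: 18.6
ee_pos: [0.49, 0.0898, 0.0044]
orientation: [-3.141, -0.0, -3.142]
wrist_force: [0.2, 0.0, 0.4]
gripper_width: 0.678
gripper_force: 30.0
clock: 18.85
ee_pos: [0.4905, 0.0898, 0.0034]
orientation: [-3.141, -0.001, -3.141]
wrist_force: [-0.8, -0.0, 1.3]
gripper_width: 0.682
gripper_force: 30.0
```

```bash
python3 shift.py '[[0,0,0.001,0,0.5],[0,0,0,0,0.5]]'; python3 shift.py '[[0,0,0.001,0,0.5],[0,0,0,0,0.5]]'
python3 - <<'E'
from h import *
snap('w5')
for n in ('side','scene'): cv2.imwrite(f'pics/{n}4.png',manip.grab_frame(n)[...,::-1])
C=[cam(n) for n in('side','scene')]
P=np.array([.495,.09,.01])
for n,c in zip(('side','scene'),C): print(n,proj(c,P))
def cr(n,c):
    u,v=proj(c,P)[0].astype(int);return cv2.resize(cv2.imread(f'pics/{n}4.png')[v-40:v+40,u-40:u+40],(400,400),interpolation=2)
cv2.imwrite('pics/c6.png',np.hstack([cr('side',C[0]),cr('scene',C[1])]))
E
```

```text
clock: 19.1
ee_pos: [0.4908, 0.0898, 0.0025]
orientation: [-3.142, 0.0, -3.141]
wrist_force: [0.4, -0.4, 1.3]
gripper_width: 0.679
gripper_force: 30.0
clock: 19.35
ee_pos: [0.491, 0.0899, 0.0015]
orientation: [3.142, 0.0, -3.141]
wrist_force: [0.8, 0.3, 1.0]
gripper_width: 0.674
gripper_force: 30.0
w5 19.35 [0.49095407 0.08992881 0.00149712] [ 3.14155193e+00  3.56203379e-04 -3.14141188e+00]
side [[233.40201679 203.68387092]]
scene [[285.27666258 198.39211502]]
```

```bash
python3 shift.py '[[0,0,0,0,0.72],[0,0,-0.001,0,0.76],[0,0,0,0,0.8],[0,0,0,0,0.8],[0,0,0,0,0.6],[0,0,0,0,0.5],[0,0,0,0,0.5],[0,0,0,0,0.5]]'; python3 shift.py '[[0,0,-0.004,0,0.5],[0,0,-0.03,0,0.5],[0,0,-0.05,0,0.5],[0,0,0,0,0.5],[0,0,0,0,0.5]]';python3 - <<'E'
from h import *
snap('w6')
P=np.array([.491,.09,.093])
def cr(n):
    c=cam(n);u,v=proj(c,P)[0].astype(int);return cv2.resize(manip.grab_frame(n)[v-40:v+40,u-40:u+40,::-1],(400,400),interpolation=2)
cv2.imwrite('pics/c7.png',np.hstack([cr('side'),cr('scene')]))
E
```

```text
clock: 20.5
ee_pos: [0.4907, 0.0899, 0.0025]
orientation: [-3.142, -0.0, -3.141]
wrist_force: [0.3, 0.3, -0.4]
gripper_width: 0.676
gripper_force: 30.0
clock: 21.12
ee_pos: [0.4905, 0.09, 0.0863]
orientation: [3.141, -0.0, -3.141]
wrist_force: [0.2, -0.1, -1.9]
gripper_width: 0.679
gripper_force: 30.0
w6 21.125 [0.49046008 0.08999971 0.08625575] [ 3.14141468e+00 -3.91912473e-05 -3.14110961e+00]
```

View pics/c7.png

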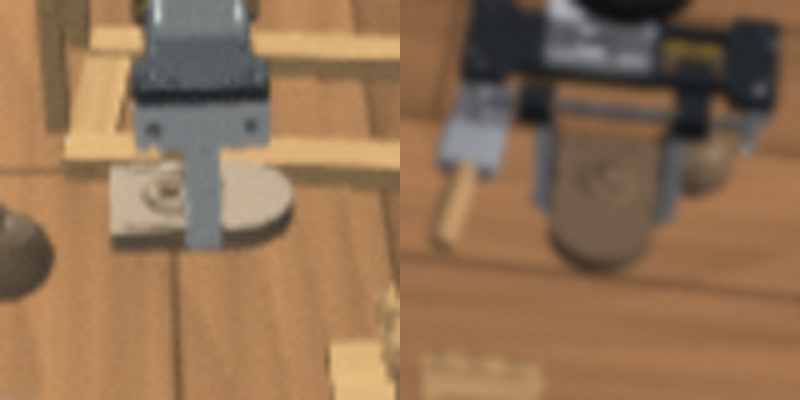

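Run:
```python
from h import *
from scipy.optimize import least_squares
np.set_printoptions(precision=4,suppress=True)
S=cam("scene");D=cam("side")
r=lambda x,y:(312+x/3,132+y/3);dr=lambda x,y:(185+(x-335)/3,95+y/3)
X=np.array([[-.111,-.067,.18],[-.111,.067,.18],[.130,-.067,.18],[.130,.067,.18]])
us=np.array([r(107,25),r(247,45),r(83,213),r(237,240)]);ud=np.array([dr(352,90),dr(375,25),dr(597,97),dr(602,32)])
# slide top end corners/extra: axle ends
def W(p,X):
    c,s=np.cos(p[2]),np.sin(p[2]);return X@np.array([[c,s,0],[-s,c,0],[0,0,1]])+[p[0],p[1],0]
for use in((1,1),(1,0),(0,1)):
    f=lambda p:np.concatenate([(proj(S,W(p,X))-us).ravel()*use[0],(proj(D,W(p,X))-ud).ravel()*use[1]])
    o=least_squares(f,[.5,.31,-.11],loss="soft_l1");print(use,o.x,"res",f(o.x))
    L=W(o.x,np.array([[.05,0,.167]]))[0];print("load",L)
# axle knob in side, uprights -y: (460,123) crop -> y=-.09,z=.155
p=o.x;print(atz(D,dr(460,123),.155))
# segmentation of tray floor in scene
im=cv2.imread("pics/scene0.png");hsv=cv2.cvtColor(im,cv2.COLOR_BGR2HSV)
m=((hsv[...,1]<45)&(hsv[...,2]>150)).astype(np.uint8);m[:, :320]=0;m[:,420:]=0;m[:135]=0;m[220:]=0
n,l,st,ce=cv2.connectedComponentsWithStats(m);k=1+st[1:,4].argmax();q=cv2.approxPolyDP(cv2.convexHull(np.argwhere(l==k)[:,::-1].astype(np.int32)),5,True)[:,0]
print(q,[atz(S,a+.0,.17)[:2] for a in q])
```

```text
(1, 1) [ 0.4991  0.312  -0.1211] res [ 0.1153  0.314  -1.1406  1.6026 -0.92   -2.6338  0.2167 -0.9308  0.1172
 -1.4944 -0.8178 -0.8874  1.2017 -1.2641  0.3913 -0.9147]
load [0.5488 0.3059 0.167 ]
(1, 0) [ 0.5012  0.3129 -0.1163] res [ 0.2603  0.8298 -0.9259  1.998  -0.3288 -1.8551  0.9228 -0.3053  0.
 -0.     -0.     -0.      0.     -0.      0.     -0.    ]
load [0.5508 0.3071 0.167 ]
(0, 1) [ 0.4981  0.3055 -0.1311] res [-0.     -0.     -0.      0.     -0.     -0.     -0.     -0.     -0.4747
 -0.582  -0.919  -0.0866  0.8432  0.0779  0.495   0.2561]
load [0.5477 0.299  0.167 ]
[0.4835 0.224  0.155 ]
[[390 151]
 [389 211]
 [340 202]
 [347 144]] [array([0.3978, 0.3854]), array([0.6287, 0.3608]), array([0.6169, 0.2349]), array([0.385 , 0.2584])]
```

```bash
python3 shift.py '[[0,0,-0.03,0,0.5],[0,0,-0.055,0,0.5],[0,0,-0.055,0,0.5],[-0.008,0.03,-0.01,0,0.5],[-0.014,0.05,0,0,0.5],[-0.015,0.055,0,0,0.5],[-0.014,0.05,0,0,0.5],[-0.008,0.025,0,0.06,0.5],[0,0.005,0,0.057,0.5],[0,0,0,0,0.5]]'; python3 -c "
from h import *
snap('w7');print(manip.sense()['wrist_force'])"
```

```text
clock: 22.52
ee_pos: [0.5496, 0.305, 0.2349]
orientation: [-3.14, -0.002, 3.026]
wrist_force: [-0.5, -0.7, -1.3]
gripper_width: 0.679
gripper_force: 30.0
w7 22.525 [0.54959537 0.30502617 0.23493531] [-3.13980875e+00 -1.55584809e-03  3.02559055e+00]
[ 0.76075882  0.14804417 -2.15347336]
```

```bash
python3 shift.py '[[-0.002,0,0.03,0,0.5],[0,0,0.018,0,0.5],[0,0,0.007,0,0.5],[0,0,0,0,0.5],[0,0,0,0,0.5]]'; python3 shift.py '[[0,0,0.005,0,0.5],[0,0,0,0,0.5],[0,0,0,0,0.5]]'; python3 shift.py '[[0,0,0.003,0,0.5],[0,0,0,0,0.5],[0,0,0,0,0.5]]'
python3 - <<'E'
from h import *
S=cam("scene");D=cam("side")
for n in("side","scene"):
    im=manip.grab_frame(n);cv2.imwrite(f"pics/{n}8.png",im[...,::-1])
# tail edge of the tray: compare with initial image around the -x end (tipping would lift it)
for n in("side","scene"):
    a=cv2.imread(f"pics/{n}0.png").astype(int);b=cv2.imread(f"pics/{n}8.png").astype(int)
    u,v=proj(cam(n),[.39,.326,.167])[0].astype(int);print(n,np.abs(a-b)[v-8:v+9,u-8:u+9].mean())
E
```

```text
clock: 23.2
ee_pos: [0.5524, 0.3048, 0.1823]
orientation: [3.141, 0.001, 3.025]
wrist_force: [-1.2, 0.3, -1.8]
gripper_width: 0.679
gripper_force: 30.0
clock: 23.58
ee_pos: [0.552, 0.3047, 0.1765]
orientation: [3.142, 0.0, 3.025]
wrist_force: [0.1, -0.7, -2.1]
gripper_width: 0.677
gripper_force: 30.0
clock: 23.95
ee_pos: [0.552, 0.3046, 0.1734]
orientation: [-3.142, -0.0, 3.025]
wrist_force: [0.5, -0.1, -1.2]
gripper_width: 0.677
gripper_force: 30.0
side 1.6274509803921569
scene 73.15570934256056
```

```bash
python3 shift.py '[[0,0,0.002,0,0.5],[0,0,0,0,0.5],[0,0,0,0,0.5]]'; python3 -c "
from h import *
im=manip.grab_frame('side')[...,::-1];a=cv2.imread('pics/side0.png').astype(int)
u,v=proj(cam('side'),[.385,.262,.175])[0].astype(int);print(np.abs(a-im)[v-8:v+9,u-8:u+9].mean())
print(np.mean([manip.sense()['wrist_force'][2]]))"
```

```text
clock: 24.42
ee_pos: [0.552, 0.3046, 0.1714]
orientation: [-3.142, -0.0, 3.025]
wrist_force: [-0.2, -0.1, -2.1]
gripper_width: 0.678
gripper_force: 30.0
1.7531718569780854
-1.6060137273640296
```

Still carrying the weight about 2 mm above the floor, and the tray has not moved. I'll lower another millimetre, release, then rise.

```bash
python3 shift.py '[[0,0,0.001,0,0.5],[0,0,0,0,0.5],[0,0,0,0,0.8],[0,0,0,0,0.8],[0,0,-0.005,0,0.8],[0,0,-0.03,0,0.8],[0,0,-0.05,0,0.8],[0,0,-0.05,0,0.8],[0,0,0,0,0.8],[0,0,0,0,0.8]]'; python3 shift.py '[[0,0,0,0,0.8],[0,0,0,0,0.8],[0,0,0,0,0.8],[0,0,0,0,0.8],[0,0,0,0,0.8],[0,0,0,0,0.8],[0,0,0,0,0.8],[0,0,0,0,0.8],[0,0,0,0,0.8],[0,0,0,0,0.8]]'; python3 shift.py '[[0,0,0,0,0.8],[0,0,0,0,0.8],[0,0,0,0,0.8],[0,0,0,0,0.8],[0,0,0,0,0.8],[0,0,0,0,0.8],[0,0,0,0,0.8],[0,0,0,0,0.8],[0,0,0,0,0.8],[0,0,0,0,0.8]]'
python3 - <<'E'
from h import *
np.set_printoptions(precision=3,suppress=True)
def locate(n):
    a=cv2.imread(f"pics/{n}0.png").astype(int);b=manip.grab_frame(n)[...,::-1];cv2.imwrite(f"pics/{n}9.png",b);b=b.astype(int)
    c=cam(n);P=lambda l:np.array(l)@np.array([[.993,-.117,0],[.117,.993,0],[0,0,1]])+[.499,.311,0]
    m=np.zeros(a.shape[:2],np.uint8);cv2.fillConvexPoly(m,proj(c,P([[.13,-.066,.12],[.13,.066,.12],[.32,.066,.062],[.32,-.066,.062]])).astype(int),1)
    d=((np.abs(a-b).sum(2)>90)&(m>0)&(b.sum(2)<a.sum(2))).astype(np.uint8)
    k,l,st,ce=cv2.connectedComponentsWithStats(d);i=1+st[1:,4].argmax();print(n,st[i],ce[i],"mean bgr",b[l==i].mean(0));u,v=proj(c,[.39,.326,.167])[0].astype(int);print("tail diff",np.abs(a-b)[v-8:v+9,u-8:u+9].mean())
    return c,ce[i]
X=tri([locate("scene"),locate("side")]);print(X);d=X[:2]-[.499,.311];print("rocker frame",.993*d[0]-.117*d[1],.117*d[0]+.993*d[1])
E
```

```text
clock: 25.72
ee_pos: [0.5518, 0.3046, 0.3053]
orientation: [3.142, -0.0, 3.025]
wrist_force: [-0.3, 1.3, -0.8]
gripper_width: 0.797
gripper_force: 0.0
clock: 26.98
ee_pos: [0.552, 0.3046, 0.3055]
orientation: [3.142, -0.0, 3.025]
wrist_force: [-0.4, 1.4, -1.2]
gripper_width: 0.804
gripper_force: 0.0
clock: 28.22
ee_pos: [0.552, 0.3046, 0.3055]
orientation: [-3.142, -0.0, 3.025]
wrist_force: [-0.2, -0.7, -0.9]
gripper_width: 0.799
gripper_force: 0.0
scene [338 246  31  42 988] [352.45  266.502] mean bgr [ 84.963 101.618 119.653]
tail diff 9.85121107266436
side [300 133  31  21 432] [314.037 143.354] mean bgr [ 83.912  99.852 113.782]
tail diff 1.2641291810841984
[0.756 0.281 0.084]
rocker frame 0.2583890115981806 0.0004355791011625004
```

```bash
python3 -c "
from plant import manip
print(manip.sign_off())"
```

```text
the job is handed in; nothing more can be done
None
```

The round-topped plaque slid down the chute and rests against the end stop. I set it on its back, relief up, and its own weight tipped the tray, which has since swung back level. I handed the job in at about 28 s; I didn't re-check the bystanders at the end, but nothing suggested any of them moved.

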